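# Shim the rocking kitchen scale

## Task

The kitchen scale rocks because the foot under one corner (away from the display, on its reader's left) has lost its rubber bumper. Push the wooden wedge along the counter, thin end first, under that short foot until it is snug and the scale stands level without rocking, then press down on the scale's corner above that foot to check that it no longer gives. Do not pick up the wedge or the scale, do not shove the scale out of its place, and leave the other things where they stand.

Things in the scene. Friction and masses are not known exactly. Their poses are not given: they have to be found in the camera images.
- scale: White kitchen scale, 210 x 180 mm (x by y), about 2 kg, loose. Origin: centre of its footprint on the counter; z up, -x to the reader of its display, +y to that reader's left. Shell from z = 20 to 50 mm. Feet at x = +-88, y = +-70 mm: three black rubber bumpers 20 mm high on which it rests level; the one at +x, +y is a bare steel stud that ends 6 mm above the counter.
- display (a point): Centre of the dark display on the console, a raised strip (top at z = 59 mm) along the scale's -x edge; at x = -79, y = +30 mm of the scale.
- pan_top (a point): Centre of the top of the scale's round steel pan, diameter 156 mm, z = 64 mm, at x = +20, y = 0 mm of the scale.
- short_foot (a point): Lowest point of the bare steel stud (domed, diameter 16 mm) under the scale's corner away from the display, on its reader's left: x = +88, y = +70, z = 6 mm of the scale. The shell's edges stand 17 mm beyond it in x and 20 mm in y. Unshimmed, 1 to 3 N down on this corner rocks the scale by 0.055 rad, until the stud hits the counter.
- check_corner (a point): Point on top of the scale's shell straight above the short foot, 50 mm over the counter: press straight down here (within about 25 mm, about 5 to 15 N) to check for rocking. The pan's rim is 20 mm away.
- wedge: Light wooden wedge, 90 mm long, 40 mm wide, 30 g, flat on the counter. Origin: centre of its underside; x along it to the thin end, z up. 1.5 mm thick at x = +45, rising evenly to 16 mm at x = -45. Starts on the scale's +y side, thin end roughly towards it. Meets the short foot when that is at about x = +19 mm of the wedge, is snug at +18 to +15; friction holds it where it is left.
- wedge_tail (a point): Middle of the foot of the wedge's upright thick end face (x = -45 mm of the wedge), 40 mm wide and 16 mm high: push here. Pushing takes under 1 N until the wedge meets the foot, then rises within 2 to 4 mm: 3 to 5 N is snug; from 5 to 9 N on, the scale itself is shoved along. A nudge on its side near this end turns it in place.
- jar: Lidded glass jar, diameter 88 mm, 138 mm high; origin at the centre of its underside. Leave alone.
- mill: Dark wooden pepper mill, diameter 54 mm, 130 mm high; origin at the centre of its underside. Leave alone.
- mug: Blue ceramic mug, diameter 78 mm, 88 mm high; origin at the centre of its underside. Leave alone.
There are look-alikes about, which are no part of the job. Leave any green or orange look-alike of the wedge alone.

How it is judged:
On the way, in this order (a step that is already met when the one before it is completed fails the run):
1. the wedge lies flat under the short foot, pushed in until snug, with the scale level and nearly at rest (y of short_foot in the frame of wedge between -0.015 and 0.015 m and x of short_foot in the frame of wedge between 0.002 and 0.024 m and angle between wedge's own z axis and vertical below 0.06 rad and height (world z) of wedge below 0.004 m and contact force between wedge and scale above 0.3 N and angle between scale's own z axis and vertical below 0.012 rad and linear speed of each of scale, wedge below 0.01 m/s), for 0.2 s.
2. the fingers press on the corner above the short foot (over 4 N, within 35 mm), the wedge carries it and the scale stays level (contact force between the fingers and scale above 4 N and horizontal distance between the grasp point and check_corner below 0.035 m and contact force between wedge and scale above 1 N and angle between scale's own z axis and vertical below 0.012 rad), for 0.2 s.
At the end, for the whole second after the job is handed in: Wedge flat on the counter, short foot over its slope: within 15 mm of its centre line and between x = +2 and +24 mm of the wedge, resting on it with over 0.3 N. Scale level within 0.012 rad, at rest, within 20 mm of its start; jar, mill and mug within 30 mm of theirs (all of step 1 and distance of scale from where it was at the start of the episode below 0.02 m and distance of each of jar, mill, mug from where it was at the start of the episode below 0.03 m); the robot touches nothing.
It fails at once if the wedge is lifted off the counter or tipped up (height (world z) of wedge above 0.012 m or angle between wedge's own z axis and vertical above 0.5 rad).
It fails at once if the scale is lifted or tipped (height (world z) of scale above 0.012 m or angle between scale's own z axis and vertical above 0.1 rad).
It fails at once if the scale is shoved more than 20 mm (distance of scale from where it was at the start of the episode above 0.02 m).
It fails at once if a bystander is moved more than 30 mm or tipped (distance of any of jar, mill, mug from where it was at the start of the episode above 0.03 m or angle between any of jar, mill, mug's own z axis and vertical above 0.3 rad).
It also fails if it takes over 64 s, if anything falls off the work surface, if the arm or the gripper's body presses on something with over 40 N, if the wrist force passes 120 N, or if a joint passes its speed limit or range.

## Robot

A 7-joint arm with a two-finger parallel gripper is mounted at the origin on the work surface. World frame = base frame: x ahead of the robot, y to its left, z up, the work surface at z = 0. Lengths are in m, angles in rad, forces in N, time in s.
With the tool pointing down it reaches from about 0.4 to 0.85 m from the base axis. Payload 10.4 kg.
Tool frame: the origin (TCP) lies on the centre line of the jaws, within the pads' length; the fingertips stand r.tip_extent ahead of it and the grasp point (between the pads) lies 8 mm behind it (r.tip_extent is the distance from the TCP to the fingertips, in m); z points along the fingers, y is the direction in which the jaws open and shut (so a half turn about z gives the same grasp; the last joint's range is limited). The gripper opens to 87 mm and grips with 3 to 60 N. Pads are 19 mm wide; open, the fingers measure 117 mm over their backs; the gripper's body (75 mm by 190 mm) begins 51 mm behind the grasp point.
Start: joints at [-1.309, 0.332, -0.065, 1.46, 0.022, 1.35, -0.088], TCP at [0.176, 0.6, 0.205] pointing down, gripper open.
Joint ranges: [-2.6, 2.6], [-0.5, 2.12], [-1.47, 1.34], [0.16, 2.42], [-1.27, 4.41], [0.06, 2.06], [-2.6, 2.6]. Speed limits (rad/s): [2.22, 2.22, 2.79, 2.79, 3.14, 3.14, 3.14].

## Interface

Orientations are given as a unit quaternion [x, y, z, w].
In Python, from bench import r gives the robot as it stands.
- The arm moves only by the shell command python3 -m jog 'ROWS' [FORCE]. ROWS is JSON, a list of rows, each a list of 7 numbers: the shift along the tool's x, y, z in cm, then the turn, a rotation vector about the tool's x, y, z in rad, then the opening, from -1 (shut) to 1 (fully open). In form: [[tx, ty, tz, wx, wy, wz, jaw], ...]. A call has 1 to 20 rows; each row shifts and turns the commanded pose from where the row before left it, along the tool's axes as they then stand; what a row does not reach is not made up. A row lasts 1/8 s, in which the tool goes at most 62.5 mm and 10.7 degrees, less where a joint would pass 70% of its speed; a pose out of reach is approached as far as the arm can. A call with a gripper value outside its range is refused whole. The fingers move at their own pace and stop on an object; FORCE is the grip in N (left out, the last holds). Time passes only in rows, so rows that do not move let the fingers close. It gives the time, the measured TCP pose, the force and the opening at its end, in the units of the state.
- r.read_state(): the state, without advancing time (a new reading comes with each control period).
- r.camera(name): name is "scene" or "top" or "wrist"; returns a dict with "frame" (384x512x3 uint8, red, green, blue), "fx", "fy", "cx", "cy" (pixels), "camera_from_world" (4x4, takes a point from world to camera coordinates). Camera axes: x right, y down, z forward; pixel columns grow to the right and rows downward; lengths in m; the calibration is good to about 2 mm. The wrist camera is an equidistant fisheye: a pixel r from the principal point sees the ray r / f radians off the axis. A picture is of the moment at which its call begins. There is no depth.
- r.close_job(): hands the job in, once; it reports no verdict.
Trained networks look in a picture, given as the dict that the camera call returned (one of the last four; its "shot" number tells which), for a name from the list of things; names that differ only in an ending like _2 or _b are one class to them, and where a whole thing is asked for, a point or a joint stands for the part that bears it (a point fixed in the world has none). Each returns a list of dicts, best first, with "score" (0 to 1); they miss things now and then, are a little off and sometimes report something else, mostly with a low value. They report only what shows in the picture. A call takes as long as a camera call. They do not tell look-alikes from the thing itself.
- r.search_frame(picture, thing): "rect" ([left, top, right, bottom] in pixels, round what is visible of it).
The state is a dict: "time": time; "joint_positions": joint angles; "joint_vel": joint speeds; "joint_torque": joint torques, N m; "ee_pos": TCP position; "eef_rot": TCP orientation; "ft_force": force on the tool from outside, world axes, zero at the start; "torque": the same for the moment, N m; "width": finger opening in m.
Only numpy, scipy, OpenCV 4.12 (cv2) and the standard library are available. Lean on these libraries where they do the work, as an engineer would, in place of code of your own. Each camera call takes 0.05 s, during which the arm holds its last target.

## Working session

There is one attempt and no reset: what is moved stays moved. The work goes in short steps, Python scripts to look and compute and a shell command to move; the robot and the scene stay as the last step left them, time stands still between calls to the robot, and variables do not carry over. Pictures are saved under pics/ and viewed, and the job is handed in when it is done.

```bash
mkdir -p pics; ls; python3 - <<'E'
from bench import r
import cv2
for n in ["scene","top","wrist"]:
    p=r.camera(n); cv2.imwrite(f"pics/{n}0.png",cv2.resize(p["frame"][:,:,::-1],(800,600)))
    print(n,p["fx"],p["fy"],p["cx"],p["cy"],p["camera_from_world"])
    for t in ["wedge","scale","display","jar","mill","mug"]:
        print(t,[(d["score"],[round(v) for v in d["rect"]]) for d in r.search_frame(p,t)])
print(r.read_state(), r.tip_extent)
E
```

```text
pics
scene 469.6510987328955 469.6510987328955 252.00865604648112 186.17404606289952 [[ 0.53300055  0.84595907  0.01623755 -0.27891088]
 [ 0.6829087  -0.41878123 -0.59854657 -0.39454236]
 [-0.49954592  0.33011442 -0.80092344  1.59809778]
 [ 0.          0.          0.          1.        ]]
wedge [(0.66, [301, 138, 336, 163]), (0.6, [334, 160, 372, 185]), (0.52, [289, 110, 319, 134])]
scale [(0.65, [193, 129, 294, 212])]
display [(0.67, [199, 130, 295, 207])]
jar [(0.65, [132, 209, 168, 258])]
mill [(0.89, [324, 189, 348, 231]), (0.27, [90, 161, 134, 203])]
mug [(0.86, [90, 163, 136, 205]), (0.41, [199, 127, 295, 211])]
top 405.0923520293894 405.0923520293894 255.5641441607311 187.0815595208755 [[ 1.15524842e-02 -9.99933185e-01  4.07726686e-04 -3.73531454e-02]
 [-9.84253596e-01 -1.14432581e-02 -1.76391357e-01  5.75494251e-01]
 [ 1.76384237e-01  1.63645190e-03 -9.84320031e-01  1.13765509e+00]
 [ 0.00000000e+00  0.00000000e+00  0.00000000e+00  1.00000000e+00]]
wedge [(0.75, [153, 222, 173, 251]), (0.65, [162, 188, 193, 203]), (0.58, [157, 145, 180, 173]), (0.2, [209, 167, 292, 251])]
sca
[... 668 characters left out ...]
ray([-1.30860821,  0.33220114, -0.06466816,  1.46008823,  0.02156487,
        1.34986517, -0.08851003]), 'joint_vel': array([-2.69042338e-05,  4.24699234e-04, -5.20940399e-04, -8.35914247e-05,
        1.18820394e-03,  4.53594472e-05, -4.47581135e-04]), 'joint_torque': array([-5.00221995e-04, -6.23054123e+01,  2.39736121e-02, -3.90125692e+01,
       -6.12234534e-02,  3.15683254e-02, -2.71835512e-05]), 'ee_pos': array([0.17559496, 0.59986891, 0.20538035]), 'eef_rot': array([ 1.41935535e-01,  9.89875901e-01,  6.71281339e-05, -1.41437043e-05]), 'ft_force': array([-0.21275592,  0.97275842, -0.09384225]), 'torque': array([ 0.03896192, -0.02428499,  0.02399028]), 'width': 0.08721122852387228} 0.011
```

View pics/scene0.png

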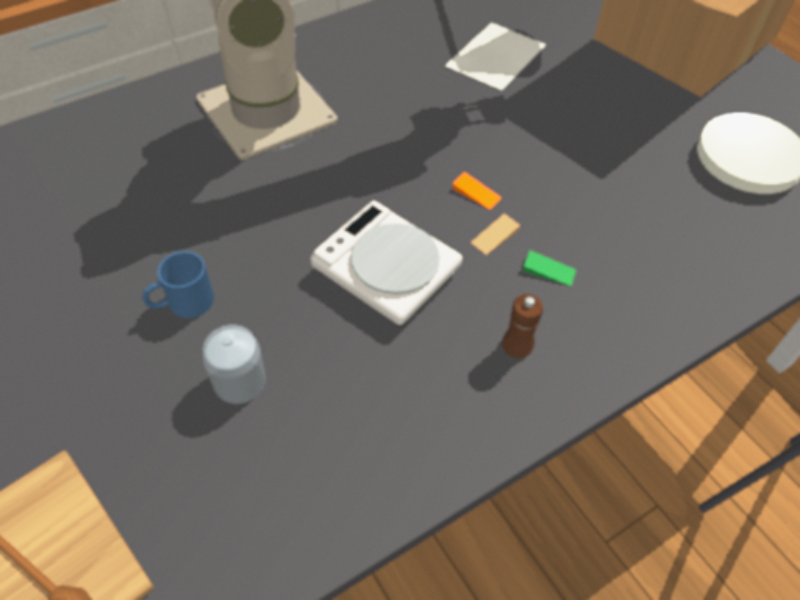

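View pics/top0.png

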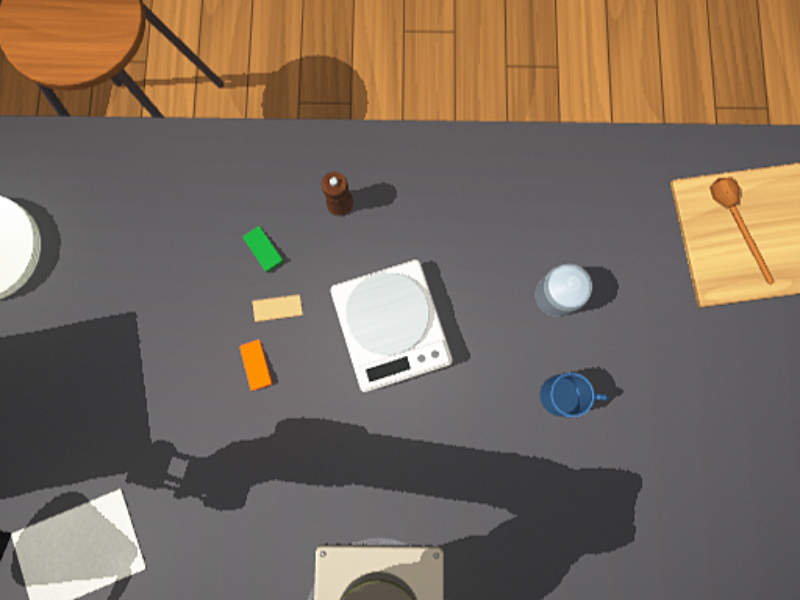

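```bash
python3 - <<'E'
from bench import r
import cv2,pickle
a=r.camera("top");b=r.camera("scene")
pickle.dump((a,b),open("p0.pkl","wb"))
cv2.imwrite("pics/topc.png",cv2.resize(a["frame"][100:280,130:310,::-1],(600,600),interpolation=cv2.INTER_CUBIC))
cv2.imwrite("pics/scenec.png",cv2.resize(b["frame"][90:240,180:390,::-1],(798,570),interpolation=cv2.INTER_CUBIC))
E
```

```text
(no output)
```

View pics/topc.png

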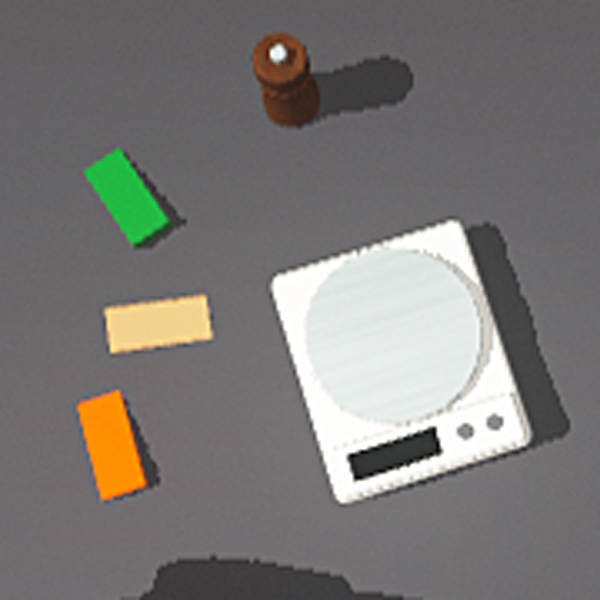

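View pics/scenec.png

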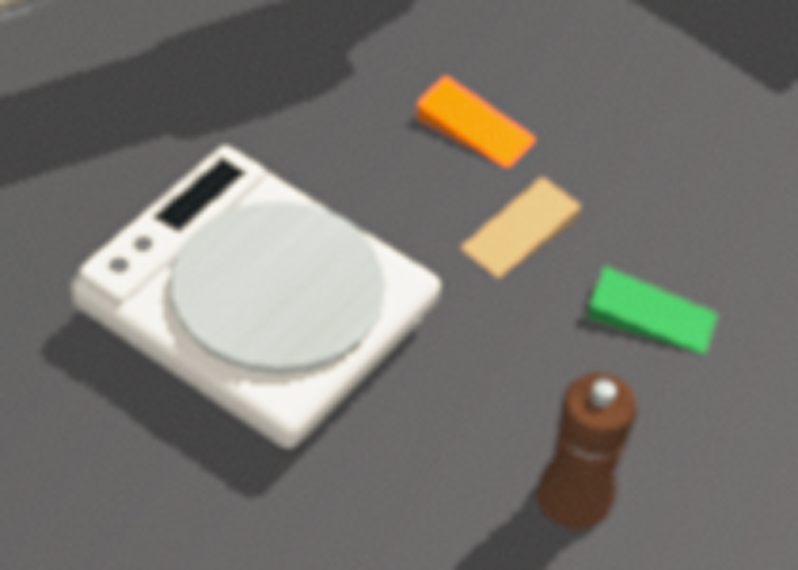

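The candidates, in top crop pixels, are plain wood (158,324), green (127,197) and orange (112,446). The description points to the plain wooden one. The short foot is under the scale's upper-left corner, near (290,280). Next I fit both poses by silhouette.

```bash
cat > h.py <<'E'
import numpy as np,cv2
from scipy.optimize import minimize
def proj(p,P):
    c=P@p["camera_from_world"][:3,:3].T+p["camera_from_world"][:3,3]
    return np.c_[p["fx"]*c[:,0]/c[:,2]+p["cx"],p["fy"]*c[:,1]/c[:,2]+p["cy"]]
def place(V,q):
    c,s=np.cos(q[2]),np.sin(q[2]); return V@np.array([[c,s,0],[-s,c,0],[0,0,1]])+[q[0],q[1],0]
def unproj(p,uv,z):
    M=p["camera_from_world"];R,t=M[:3,:3],M[:3,3]
    d=R.T@np.array([(uv[0]-p["cx"])/p["fx"],(uv[1]-p["cy"])/p["fy"],1]);o=-R.T@t
    return o+d*(z-o[2])/d[2]
W=np.array([[x,y,z] for x,h in((.045,.0015),(-.045,.016)) for y in(-.02,.02) for z in(0,h)])
S=np.array([[x,y,z] for x in(-.105,.105) for y in(-.09,.09) for z in(.02,.05)]+[[x,y,.059] for x in(-.105,-.053) for y in(-.09,.09)])
def mask(p,kind,seed_rect):
    hsv=cv2.cvtColor(p["frame"],cv2.COLOR_RGB2HSV);h,s,v=[hsv[...,i].astype(int) for i in range(3)]
    if kind=="wedge": m=(h>12)&(h<28)&(s>70)&(v>110)
    else: m=(v>150)&(s<60)
    k=np.zeros(m.shape,bool);a,b,c,d=seed_rect;k[b:d,a:c]=1
    m=(m&k).astype(np.uint8)
    n,l,st,_=cv2.connectedComponentsWithStats(m)
    i=1+np.argmax(st[1:,4]);m=(l==i).astype(np.uint8)
    if kind=="scale":
        cs,_=cv2.findContours(m,cv2.RETR_EXTERNAL,cv2.CHAIN_APPROX_NONE);cv2.drawContours(m,cs,-1,1,-1)
    return m
def render(p,V,q):
    hull=cv2.convexHull(proj(p,place(V,q)).astype(np.float32)); K=8
    m=np.zeros((384*3,512*3),np.uint8)
    cv2.fillPoly(m,[np.round(((hull+.5)*3-.5)*16).astype(np.int32)],255,shift=4)
    return cv2.resize(m,(512,384),interpolation=cv2.INTER_AREA)/255.
def fit(pm,V,q0):
    f=lambda q:sum(np.sum((render(p,V,q)-m)**2) for p,m in pm)
    best=None
    for st in(.01,.004,.002):
        sim=np.array([q0]+[np.array(q0)+d for d in np.diag([st,st,st*8])])
        o=minimize(f,q0,method="Nelder-Mead",options=dict(initial_simplex=sim,xatol=2e-5,fatol=.01));q0=o.x
    return o.x,o.fun
def tof(q,P):
    c,s=np.cos(q[2]),np.sin(q[2]);d=np.array(P[:2])-q[:2];return np.array([c*d[0]+s*d[1],-s*d[0]+c*d[1]])
E
python3 - <<'E'
import pickle,numpy as np
from h import *
a,b=pickle.load(open("p0.pkl","rb"))
mw=[(a,mask(a,"wedge",(155,180,200,210))),(b,mask(b,"wedge",(290,130,345,170)))]
ms=[(a,mask(a,"scale",(205,160,300,255))),(b,mask(b,"scale",(190,120,300,215)))]
print([m.sum() for _,m in mw+ms])
w0=unproj(a,(177,197),.008);s0=unproj(a,(251,209),.05)
print(w0,s0)
for sel in([0],[1],[0,1]):
    w=fit([mw[i] for i in sel],W,[w0[0],w0[1],-1.6]);s=fit([ms[i] for i in sel],S,[s0[0],s0[1],.25])
    foot=place(np.array([[.088,.07,.006]]),s[0])[0]
    print(sel,w,s,"foot",foot,"in wedge",tof(w[0],foot),"tail",place(np.array([[-.045,0,0]]),w[0]))
for t,rects in(("jar",[345,169,379,204]),("mill",[203,111,228,139]),("mug",[344,240,390,268])):print(t,unproj(a,((rects[0]+rects[2])/2,rects[3]),0))
E
```

```text
[np.uint64(434), np.uint64(416), np.uint64(4371), np.uint64(4206)]
[0.55033286 0.20702438 0.008     ] [ 0.51116212 -0.01814992  0.05      ]
[0] (array([ 0.55163248,  0.20658813, -1.39325785]), np.float64(7.789880815071126)) (array([ 0.51642474, -0.0126683 ,  0.31851813]), np.float64(89.39764705882354)) foot [0.57807722 0.08136877 0.006     ] in wedge [0.12792142 0.00391441] tail [[0.54368515 0.2508808  0.        ]]
[1] (array([ 0.55144662,  0.2068144 , -1.39107345]), np.float64(9.927627835447906)) (array([ 0.51695577, -0.01000259,  0.33502332]), np.float64(394.73679354094577)) foot [0.57704782 0.08503922 0.006     ] in wedge [0.12439017 0.0034207 ] tail [[0.54340256 0.2510896  0.        ]]
[0, 1] (array([ 0.55166718,  0.20688038, -1.39608919]), np.float64(18.889750096116877)) (array([ 0.51676558, -0.01261648,  0.32873599]), np.float64(509.8018608227605)) foot [0.577454   0.08204563 0.006     ] in wedge [0.12741671 0.00369554] tail [[0.54384529 0.25119537 0.        ]]
jar [ 0.53656143 -0.3548049   0.        ]
mill [0.73645437 0.0965395  0.        ]
mug [ 0.34577801 -0.36295168  0.        ]
```

```bash
cat > ov.py <<'E'
from h import *
def overlay(p,w,s,box,name,k=4):
    x0,y0,x1,y1=box;im=np.ascontiguousarray(cv2.resize(p["frame"][y0:y1,x0:x1,::-1],None,fx=k,fy=k,interpolation=cv2.INTER_CUBIC))
    T=lambda P:((proj(p,P)-[x0,y0]+.5)*k).astype(int)
    for V,q in((W,w),(S[:8],s)):
        P=T(place(V,q))
        for i in range(8):
            for j in range(i):
                if bin(i^j).count("1")==1: cv2.line(im,tuple(map(int,P[i])),tuple(map(int,P[j])),(0,0,255),1)
    t=np.linspace(0,6.283,80);C=np.c_[.02+.078*np.cos(t),.078*np.sin(t),0*t+.064]
    cv2.polylines(im,[T(place(C,s)).astype(np.int32)],True,(255,0,255),1)
    for q in T(place(np.array([[-.079,.03,.059],[.088,.07,.05]]),s)): cv2.circle(im,tuple(map(int,q)),4,(0,255,0),1)
    cv2.imwrite(name,im)
E
python3 - <<'E'
import pickle
from ov import *
a,b=pickle.load(open("p0.pkl","rb"))
w=[.5517,.2069,-1.394];s=[.5164,-.0127,.3185]
m=mask(b,"scale",(190,120,300,215));m2=mask(a,"scale",(205,160,300,255))
cv2.imwrite("pics/m.png",np.hstack([m2[130:260,150:310],m[110:240,180:340]])*255)
overlay(a,w,s,(140,150,310,270),"pics/ova.png");overlay(b,w,s,(180,100,350,230),"pics/ovb.png")
E
```

```text
(no output)
```

View pics/ova.png

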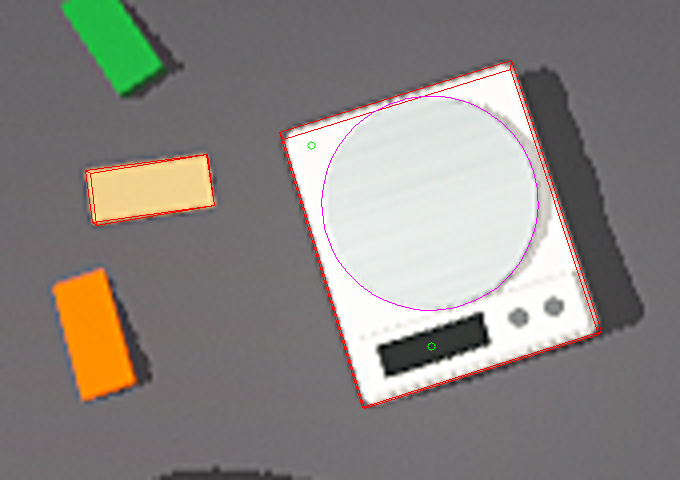

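View pics/ovb.png

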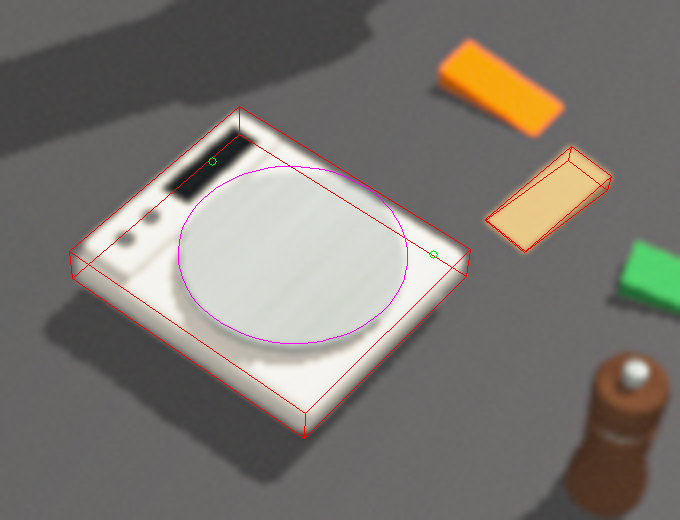

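View pics/m.png

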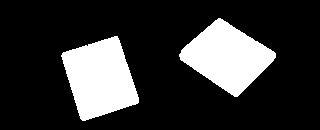

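```bash
python3 - <<'E'
import pickle
from h import *
a,b=pickle.load(open("p0.pkl","rb"))
print("box base pts",[unproj(b,(x/1.5625,y/1.5625),0).round(3) for x,y in((700,92),(597,35),(795,50))])
print("tcp in scene",proj(b,np.array([[.176,.6,.205],[.54,.2855,.2]]))*1.5625,"top",proj(a,np.array([[.176,.6,.205]]))*1.5625)
print("green",unproj(a,(167/1,159),0),"orange",unproj(a,(164,233),0),"mill c",unproj(a,(216,128),.03))
E
```

```text
box base pts [array([0.45 , 0.865, 0.   ]), array([0.164, 0.81 , 0.   ]), array([0.455, 1.18 , 0.   ])]
tcp in scene [[548.60415301 -17.22473685]
 [541.22533501 136.82885506]] top [[-16.068833  527.2402609]]
green [0.67033314 0.24506672 0.        ] orange [0.44183963 0.24262001 0.        ] mill c [0.76239688 0.09284872 0.03      ]
```

```bash
python3 - <<'E'
import cv2
from bench import r
p=r.camera("wrist");cv2.imwrite("pics/w1.png",cv2.resize(p["frame"][:,:,::-1],(800,600)))
E
```

```text
(no output)
```

View pics/w1.png

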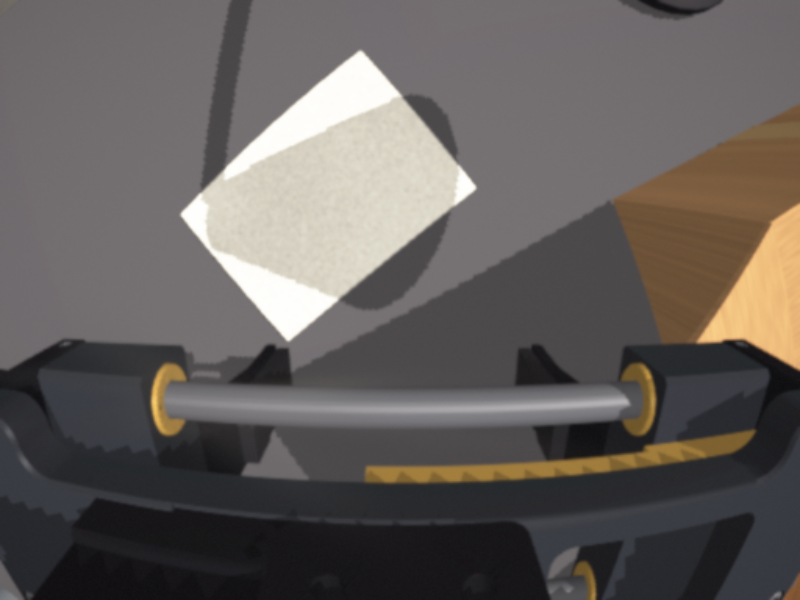

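The wrist view shows paper below and the wooden box at the right edge; the path leads away from both. I move to behind the wedge, at height.

```bash
python3 -m jog '[[-3.63,-1.67,0,0,0,0,-0.72],[-3.63,-1.67,0,0,0,0,-0.72],[-3.63,-1.67,0,0,0,0,-0.72],[-3.63,-1.67,0,0,0,0,-0.72],[-3.63,-1.67,0,0,0,0,-0.72],[-3.63,-1.67,0,0,0,0,-0.72],[-3.63,-1.67,0,0,0,0,-0.72],[-3.63,-1.67,0,0,0,0,-0.72],[-3.63,-1.67,0,0,0,0,-0.72],[-3.63,-1.67,0,0,0,0,-0.72],[-3.63,-1.67,0,0,0,0,-0.72],[-3.63,-1.67,0,0,0,0,-0.72],[0,0,0,0,0,0.139,-0.72],[0,0,0,0,0,0.139,-0.72],[0,0,0,0,0,0.139,-0.72],[0,0,0,0,0,0.139,-0.72],[0,0,0,0,0,0.139,-0.72],[0,0,0,0,0,0.139,-0.72],[0,0,0,0,0,0.139,-0.72],[0,0,0,0,0,0.139,-0.72]]'
cat > st.py <<'E'
from bench import r
import numpy as np
from scipy.spatial.transform import Rotation as R
from h import tof
s=r.read_state();M=R.from_quat(s["eef_rot"]).as_matrix()
print("t",s["time"],"pos",s["ee_pos"].round(4),"xhead",np.degrees(np.arctan2(M[1,0],M[0,0])).round(2),"z",M[:,2].round(3),"F",s["ft_force"].round(2),"w",s["width"].round(4))
w=[.5517,.2069,-1.394]
print("in wedge0 frame",tof(w,s["ee_pos"]).round(4))
E
python3 st.py
```

```text
time: 3.7
ee_pos: [0.5373, 0.2852, 0.2054]
eef_rot: [0.645, 0.764, 0.0, -0.0]
ft_force: [-0.3, 0.1, 0.6]
width: 0.0121Traceback (most recent call last):
  File "st.py", line 6, in <module>
    print("t",s["time"],"pos",s["ee_pos"].round(4),"xhead",np.degrees(np.arctan2(M[1,0],M[0,0])).round(2),"z",M[:,2].round(3),"F",s["ft_force"].round(2),"w",s["width"].round(4))
                                                                                                                                                             ^^^^^^^^^^^^^^^^
AttributeError: 'float' object has no attribute 'round'
```

```bash
sed -i 's/s\["width"\].round(4)/round(s["width"],4)/' st.py; python3 -m jog '[[0,0,2.5,0,0,0,-0.72],[0,0,2.5,0,0,0,-0.72],[0,0,2.5,0,0,0,-0.72],[0,0,2.5,0,0,0,-0.72],[0,0,2.5,0,0,0,-0.72],[0,0,2.0,0,0,0,-0.72],[0,0,2.0,0,0,0,-0.72],[0,0,1.4,0,0,0,-0.72],[0,0,1,0,0,0,-0.72],[0,0,0,0,0,0,-0.72],[0,0,0,0,0,0,-0.72]]'
python3 st.py; python3 - <<'E'
import pickle
from ov import *
from bench import r
a=r.camera("top");b=r.camera("scene");pickle.dump((a,b),open("p1.pkl","wb"))
w=[.5517,.2069,-1.394];s=[.5164,-.0127,.3185]
overlay(b,w,s,(180,70,350,200),"pics/ovb1.png")
E
```

```text
time: 5.08
ee_pos: [0.5378, 0.2854, 0.017]
eef_rot: [0.643, 0.766, 0.001, 0.0]
ft_force: [0.5, 0.1, 0.3]
width: 0.0121
t 5.075 pos [0.5378 0.2854 0.017 ] xhead 99.97 z [ 0.001  0.001 -1.   ] F [0.47 0.13 0.3 ] w 0.0121
in wedge0 frame [-0.0797  0.0001]
```

View pics/ovb1.png

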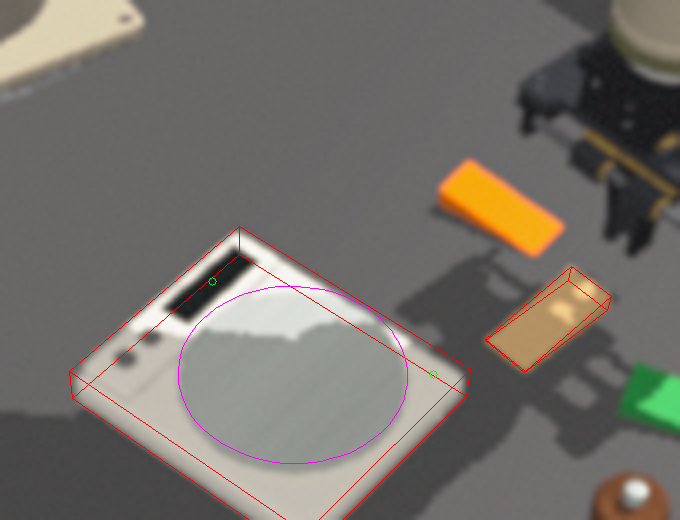

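```bash
python3 -m jog '[[-1,0,0,0,0,0,-0.72],[-1,0,0,0,0,0,-0.72],[-0.5,0,0,0,0,0,-0.72],[-0.5,0,0,0,0,0,-0.72],[-0.5,0.02,0,0,0,0,-0.72],[-0.5,0.02,0,0,0,0,-0.72],[-0.5,0.02,0,0,0,0,-0.72],[-0.5,0.02,0,0,0,0,-0.72],[-0.5,0.02,0,0,0,0,-0.72],[-0.5,0.02,0,0,0,0,-0.72],[-0.5,0.02,0,0,0,0,-0.72],[-0.5,0.02,0,0,0,0,-0.72],[-0.5,0.02,0,0,0,0,-0.72],[-0.5,0.02,0,0,0,0,-0.72],[-0.5,0.02,0,0,0,0,-0.72],[-0.5,0.02,0,0,0,0,-0.72],[-0.5,0.02,0,0,0,0,-0.72],[0,0,0,0,0,0,-0.72]]'
python3 st.py; python3 - <<'E'
import pickle
from ov import *
from bench import r
a=r.camera("top");b=r.camera("scene");pickle.dump((a,b),open("p2.pkl","wb"))
w=[.5517,.2069,-1.394];s=[.5164,-.0127,.3185]
overlay(b,w,s,(180,70,350,200),"pics/ovb2.png")
overlay(a,w,s,(140,130,310,260),"pics/ova2.png")
E
```

```text
time: 7.42
ee_pos: [0.5565, 0.1914, 0.0164]
eef_rot: [0.643, 0.766, 0.0, 0.0]
ft_force: [-0.2, 0.7, -0.1]
width: 0.0124
t 7.425 pos [0.5565 0.1914 0.0164] xhead 99.93 z [ 0. -0. -1.] F [-0.21  0.67 -0.08] w 0.0124
in wedge0 frame [0.0161 0.002 ]
```

View pics/ovb2.png

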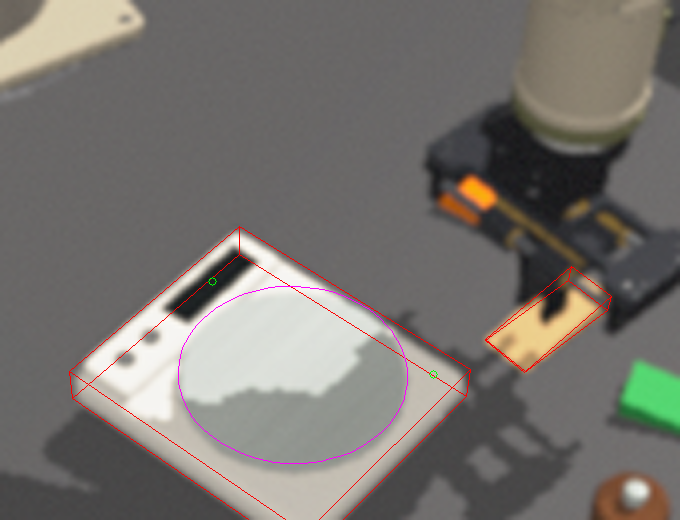

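View pics/ova2.png

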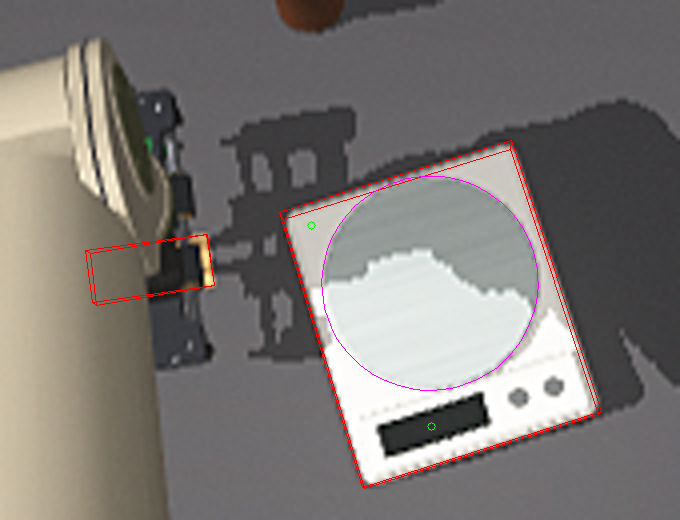

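```bash
python3 - <<'E'
import pickle
from ov import *
a,b=pickle.load(open("p2.pkl","rb"));a0,b0=pickle.load(open("p0.pkl","rb"))
for p,c in((b,(290,120,350,170)),(a,(150,170,210,220))):
    print(proj(p,np.array([[.5565,.1914,.0054],[.5565,.1914,.0164]]))-c[:2])
f=lambda p,c:cv2.resize(p["frame"][c[1]:c[3],c[0]:c[2],::-1],(400,300),interpolation=cv2.INTER_CUBIC)
cb=(295,125,343,161);ca=(153,175,201,211)
cv2.imwrite("pics/z.png",np.vstack([np.hstack([f(b0,cb),f(b,cb)]),np.hstack([f(a0,ca),f(a,ca)])]))
q=proj(b,np.array([[.5565,.1914,.0054]]));print((q-cb[:2])*400/48)
mw=[(a0,mask(a0,"wedge",(155,180,200,210))),(b0,mask(b0,"wedge",(290,130,345,170)))]
for y in(-1.394,-1.394+np.pi):
  for sel in([0],[1],[0,1]): print(y,sel,fit([mw[i] for i in sel],W,[.5517,.2069,y]))
E
```

```text
[[23.2143339  32.83411947]
 [23.66911466 30.36291522]]
[[32.39631445 25.18279944]
 [31.74842908 24.61042574]]
[[151.78611587 231.95099562]]
-1.394 [0] (array([ 0.55187008,  0.20641091, -1.3977075 ]), np.float64(7.789880815071126))
-1.394 [1] (array([ 0.5515546 ,  0.20677417, -1.39022304]), np.float64(9.927627835447906))
-1.394 [0, 1] (array([ 0.55160853,  0.20655975, -1.39502852]), np.float64(17.7519108035371))
1.7475926535897932 [0] (array([0.55128633, 0.2089621 , 1.71189058]), np.float64(18.139623221837756))
1.7475926535897932 [1] (array([0.55097932, 0.21072275, 1.81198687]), np.float64(62.46283737024221))
1.7475926535897932 [0, 1] (array([0.5520375 , 0.20740882, 1.74809962]), np.float64(90.21133410226837))
```

View pics/z.png

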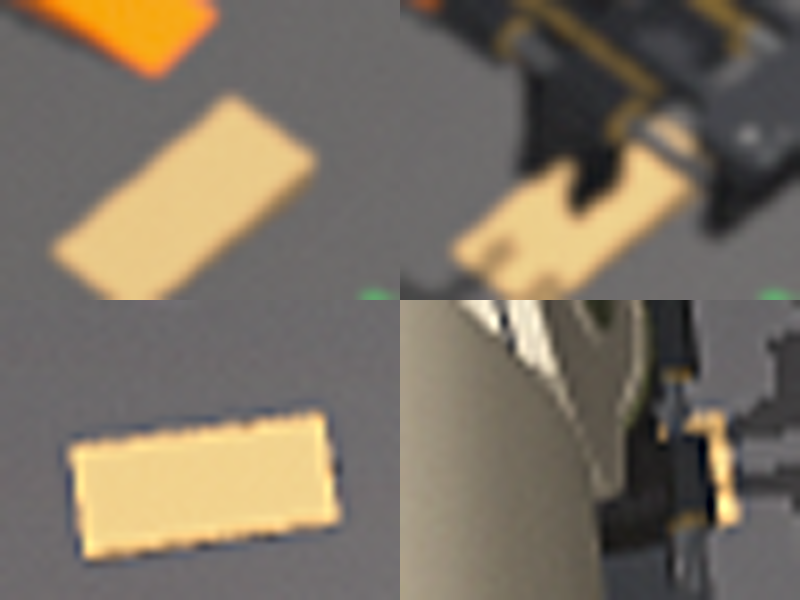

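```bash
python3 - <<'E'
import pickle
from ov import *
from bench import r
p=r.camera("wrist");cv2.imwrite("pics/w2.png",cv2.resize(p["frame"][:,:,::-1],(800,600)))
b=r.camera("scene");pickle.dump(b,open("p3.pkl","wb"))
x0,y0=280,105
im=cv2.resize(b["frame"][y0:y0+75,x0:x0+100,::-1],(800,600),interpolation=cv2.INTER_CUBIC)
from scipy.spatial.transform import Rotation as R
s=r.read_state();M=R.from_quat(s["eef_rot"]).as_matrix()
for y in(-.0135,.0135):
  for z,c in((.011,(0,0,255)),(0,(0,255,0)),(-.03,(255,0,0))):
    P=np.array([M@[x,y,z]+s["ee_pos"] for x in(-.0095,.0095)])
    q=((proj(b,P)-[x0,y0]+.5)*8).astype(int);cv2.line(im,tuple(map(int,q[0])),tuple(map(int,q[1])),c,2)
cv2.imwrite("pics/b3.png",im);print(s["ee_pos"],s["ft_force"])
E
```

```text
[0.5562833  0.19231928 0.01632524] [-0.26838108 -0.84241564  0.60934176]
```

View pics/w2.png

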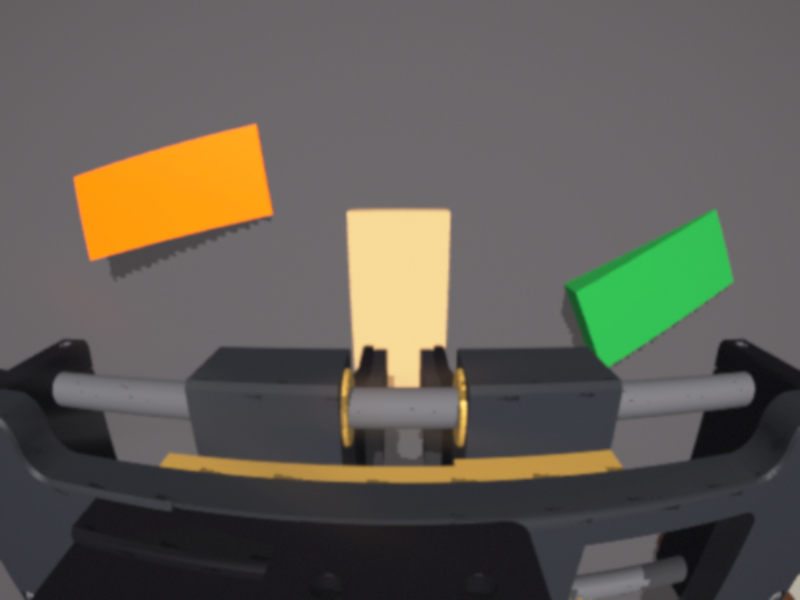

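View pics/b3.png

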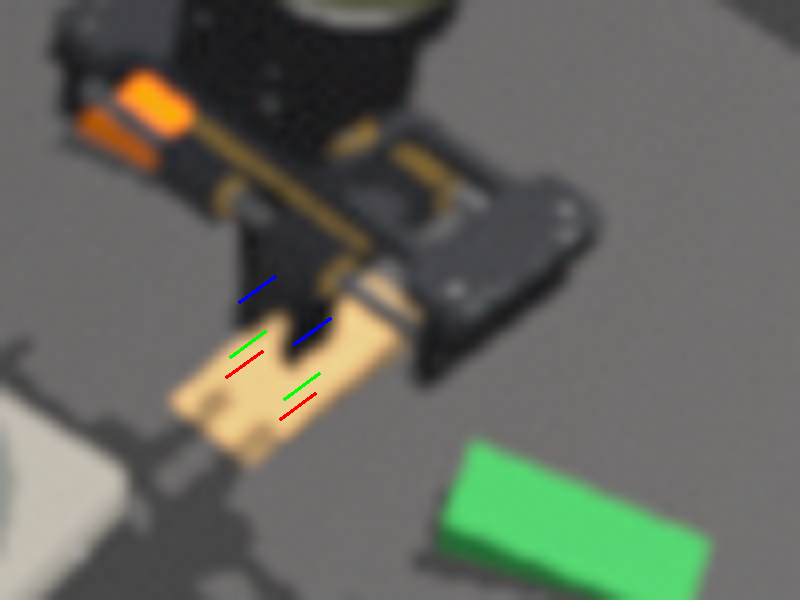

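```bash
python3 - <<'E'
from h import *
from bench import r
p=r.camera("wrist");M=p["camera_from_world"];R_,t=M[:3,:3],M[:3,3];o=-R_.T@t
print("cam pos",o,"axis",R_[2])
def un(u,v,z):
    d=np.array([u-p["cx"],v-p["cy"]]);rr=np.hypot(*d);th=rr/p["fx"]
    ray=R_.T@np.r_[d/rr*np.sin(th),np.cos(th)];return o+ray*(z-o[2])/ray[2]
def pr(P):
    c=R_@P+t;th=np.arctan2(np.hypot(c[0],c[1]),c[2]);return np.array([p["cx"],p["cy"]])+p["fx"]*th*c[:2]/np.hypot(*c[:2])
w=[.5517,.2067,-1.394]
for y in(-.02,.02):
    P=place(np.array([[-.045,y,.016],[.0,y,.00875]]),w);print("pred px(800)",[pr(x)*1.5625 for x in P], "world",P[0])
for u,v in((347,209),(450,209)):print(un(u/1.5625,v/1.5625,.016))
s=r.read_state();print(s["ee_pos"],s["joint_positions"])
from scipy.spatial.transform import Rotation as R
T=R.from_quat(s["eef_rot"]).as_matrix()
for y in(-.006,.006):
  for z in(.011,0,-.03): print("pad pred px",y,z,pr(s["ee_pos"]+T@[0.0095,y,z])*1.5625)
E
```

```text
cam pos [0.54485668 0.26186075 0.19489012] axis [ 0.04453022 -0.25409882 -0.9661526 ]
pred px(800) [array([343.51903102, 209.97169657]), array([348.66109429, 316.76242085])] world [0.5240973  0.24748101 0.016     ]
pred px(800) [array([447.4656875, 209.5426244]), array([443.98406475, 316.61306018])] world [0.56347379 0.25451608 0.016     ]
[0.52537462 0.24806685 0.016     ]
[0.56439749 0.25490599 0.016     ]
[0.55627979 0.19235688 0.0163391 ] [-0.69869237  0.44291321  0.35398366  1.77223468 -0.18279191  0.95856683
 -0.09619667]
pad pred px -0.006 0.011 [387.12684601 326.56460072]
pad pred px -0.006 0 [386.23741609 334.85462803]
pad pred px -0.006 -0.03 [383.24968759 362.89966159]
pad pred px 0.006 0.011 [415.12909225 326.58094404]
pad pred px 0.006 0 [415.79877083 334.87367854]
pad pred px 0.006 -0.03 [418.04809733 362.93060212]
```

```bash
python3 - <<'E'
from bench import r
print(r.tip_extent,[x for x in dir(r) if x[0]!='_'],r.read_state()["time"])
E
python3 -m jog '[[0,0,-2,0,0,0,-0.72],[2,0,0,0,0,0,-0.72],[3,0,0,0,0,0,-0.72],[3,0,0,0,0,0,-0.72],[1.5,-0.26,0,0,0,0,-0.72],[0,0,1,0,0,0,-0.72],[0,0,0,0,0,0,-0.72]]'; python3 st.py
```

```text
0.011 ['PlanningError', 'camera', 'close_job', 'read_state', 'search_frame', 'tip_extent'] 7.675
time: 8.55
ee_pos: [0.537, 0.2835, 0.0252]
eef_rot: [0.643, 0.766, -0.001, 0.0]
ft_force: [-0.4, -1.1, -0.6]
width: 0.0123
t 8.55 pos [0.537  0.2835 0.0252] xhead 99.9 z [-0.001 -0.002 -1.   ] F [-0.37 -1.08 -0.63] w 0.0123
in wedge0 frame [-0.078 -0.001]
```

```bash
cat > tipview.py <<'E'
import sys
from ov import *
from bench import r
from scipy.spatial.transform import Rotation as R
def go(name,cam="scene",sz=(100,75)):
    b=r.camera(cam);s=r.read_state();M=R.from_quat(s["eef_rot"]).as_matrix()
    c=proj(b,s["ee_pos"][None])[0];x0,y0=int(c[0]-sz[0]/2),int(c[1]-sz[1]/2);x0=max(x0,0);y0=max(y0,0)
    k=800//sz[0]
    im=np.ascontiguousarray(cv2.resize(b["frame"][y0:y0+sz[1],x0:x0+sz[0],::-1],None,fx=k,fy=k,interpolation=cv2.INTER_CUBIC))
    im=cv2.convertScaleAbs(im,alpha=1.6,beta=20)
    for y in(-.0135,.0135):
      for z,cc in((.011,(0,0,255)),(-.011,(0,255,0)),(-.031,(255,0,0))):
        P=np.array([M@[x,y,z]+s["ee_pos"] for x in(-.0095,.0095)])
        q=((proj(b,P)-[x0,y0]+.5)*k).astype(int);cv2.line(im,tuple(map(int,q[0])),tuple(map(int,q[1])),cc,1)
    cv2.imwrite(name,im)
E
python3 -c "
from tipview import *
go('pics/t1.png')"
```

```text
(no output)
```

View pics/t1.png

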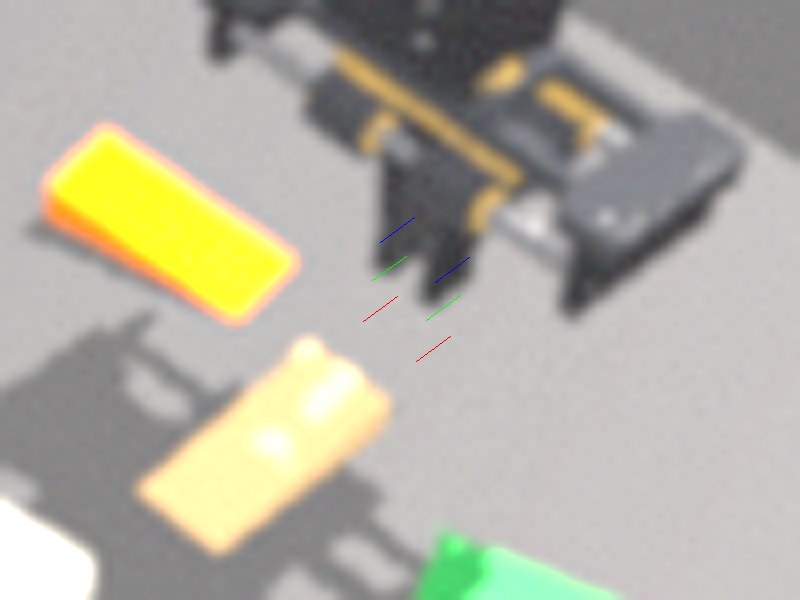

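The scene crop shows the real fingertips at about (435,300). That is roughly 30 mm higher than `tip_extent` predicts (red lines), so the fingers passed over the wedge and it stayed put. I'll descend further in steps, watching force and picture.

```bash
python3 -m jog '[[0,0,0.7,0,0,0,-0.72],[0,0,0.7,0,0,0,-0.72],[0,0,0.6,0,0,0,-0.72],[0,0,0.4,0,0,0,-0.72],[0,0,0,0,0,0,-0.72],[0,0,0,0,0,0,-0.72]]'; python3 st.py
python3 -c "
from tipview import *
go('pics/t2.png')"
```

```text
time: 9.35
ee_pos: [0.5375, 0.2853, 0.0026]
eef_rot: [0.643, 0.766, 0.0, 0.0]
ft_force: [-0.4, 0.5, 0.2]
width: 0.0119
t 9.35 pos [0.5375 0.2853 0.0026] xhead 99.97 z [ 0.  0. -1.] F [-0.4   0.49  0.21] w 0.0119
in wedge0 frame [-0.0797 -0.0002]
```

View pics/t2.png

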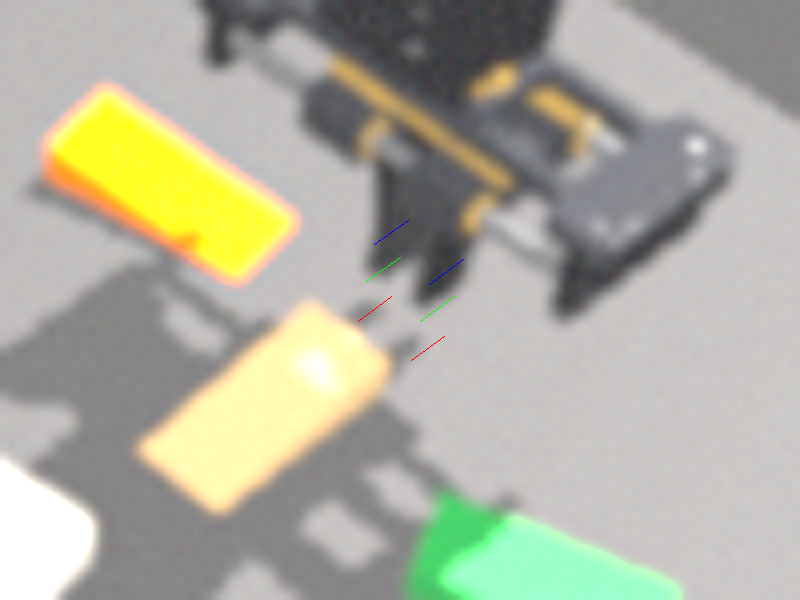

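At TCP z = 2.6 mm there is no contact, and the finger shadows at (360,310) and (400,350) still stand apart from the tips at (430,300). That confirms the tips are about 20 mm up.

```bash
python3 -m jog '[[0,0,0.4,0,0,0,-0.72],[0,0,0.3,0,0,0,-0.72],[0,0,0.2,0,0,0,-0.72],[0,0,0.2,0,0,0,-0.72],[0,0,0,0,0,0,-0.72]]'; python3 st.py
python3 -c "
from tipview import *
go('pics/t3.png')"
```

```text
time: 10.02
ee_pos: [0.5373, 0.2851, -0.0088]
eef_rot: [0.643, 0.766, -0.0, -0.0]
ft_force: [-0.7, -0.3, 0.9]
width: 0.0122
t 10.025 pos [ 0.5373  0.2851 -0.0088] xhead 99.97 z [-0. -0. -1.] F [-0.65 -0.27  0.87] w 0.0122
in wedge0 frame [-0.0795 -0.0004]
```

View pics/t3.png

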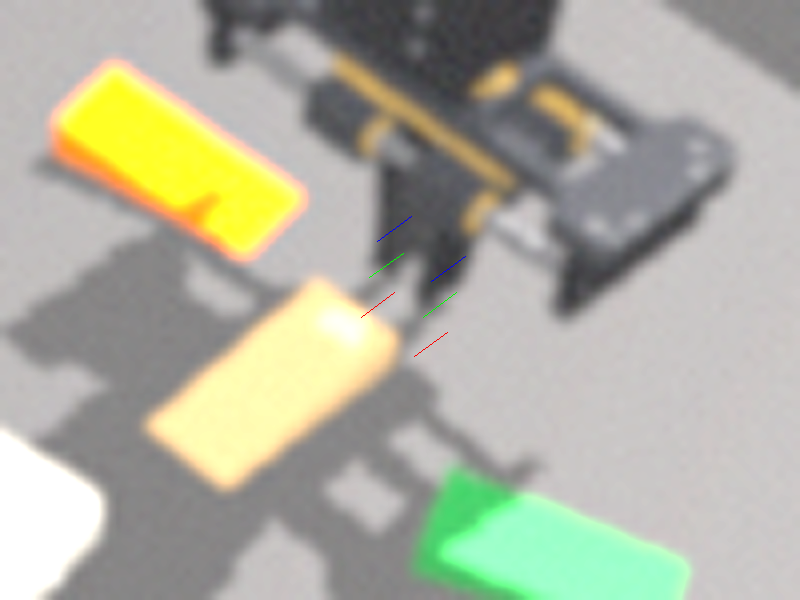

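```bash
python3 -m jog '[[0,0,0.2,0,0,0,-0.72],[0,0,0.2,0,0,0,-0.72],[-0.8,0,0,0,0,0,-0.72],[-0.8,0,0,0,0,0,-0.72],[-0.5,0,0,0,0,0,-0.72],[-0.5,0,0,0,0,0,-0.72],[-0.5,0.02,0,0,0,0,-0.72],[-0.5,0.02,0,0,0,0,-0.72],[-0.5,0.02,0,0,0,0,-0.72],[0,0,0,0,0,0,-0.72]]'
python3 st.py; python3 -c "
from tipview import *
go('pics/t4.png')"
```

```text
time: 11.32
ee_pos: [0.5452, 0.2442, -0.0127]
eef_rot: [0.643, 0.766, -0.0, 0.0]
ft_force: [0.5, -0.4, -0.0]
width: 0.0123
t 11.325 pos [ 0.5452  0.2442 -0.0127] xhead 99.93 z [ 0. -0. -1.] F [ 0.53 -0.41 -0.01] w 0.0123
in wedge0 frame [-0.0379  0.0002]
```

View pics/t4.png

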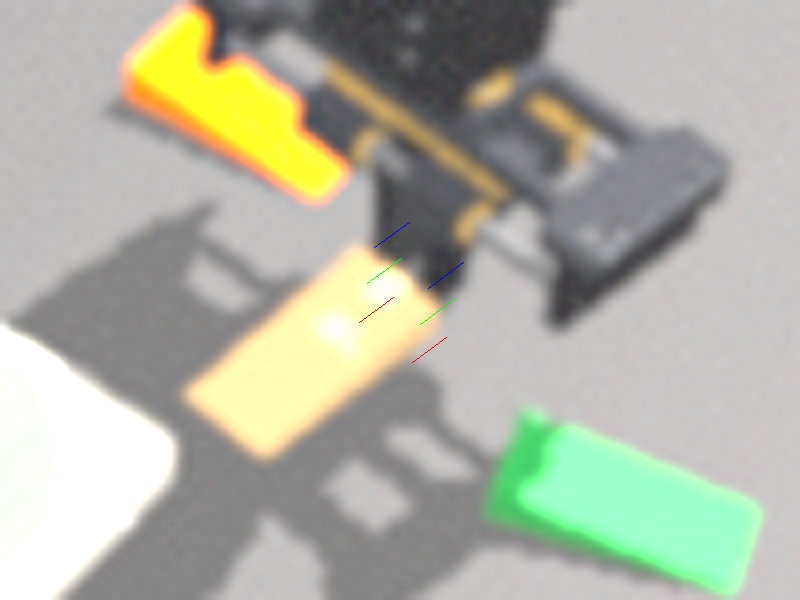

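The fingers now sit behind the tail, with the contact edge at about (435,300). I continue pushing.

```bash
python3 -m jog '[[-0.5,0.02,0,0,0,0,-0.72],[-0.5,0.02,0,0,0,0,-0.72],[-0.5,0.02,0,0,0,0,-0.72],[-0.5,0.02,0,0,0,0,-0.72],[-0.5,0.02,0,0,0,0,-0.72],[-0.5,0.02,0,0,0,0,-0.72],[-0.5,0.02,0,0,0,0,-0.72],[-0.5,0.02,0,0,0,0,-0.72],[0,0,0,0,0,0,-0.72]]'
python3 st.py; python3 - <<'E'
from tipview import *
import pickle
a=r.camera("top");b=r.camera("scene")
st=r.read_state();q=tof([.5517,.2069,-1.394],st["ee_pos"])
d=q[0]+.0545;print("expected push",d)
u=np.array([np.cos(-1.394),np.sin(-1.394)])
w=[*(np.array([.5517,.2069])+d*u),-1.394];s=[.5164,-.0127,.3185]
overlay(b,w,s,(200,85,370,212),"pics/ob4.png")
overlay(a,w,s,(140,130,310,258),"pics/oa4.png")
E
```

```text
time: 12.5
ee_pos: [0.5537, 0.2051, -0.0126]
eef_rot: [0.643, 0.766, -0.0, 0.0]
ft_force: [0.5, 0.1, 0.1]
width: 0.0122
t 12.5 pos [ 0.5537  0.2051 -0.0126] xhead 99.92 z [ 0. -0. -1.] F [0.52 0.12 0.07] w 0.0122
in wedge0 frame [0.0021 0.0016]
expected push 0.055843488671818584
```

View pics/ob4.png

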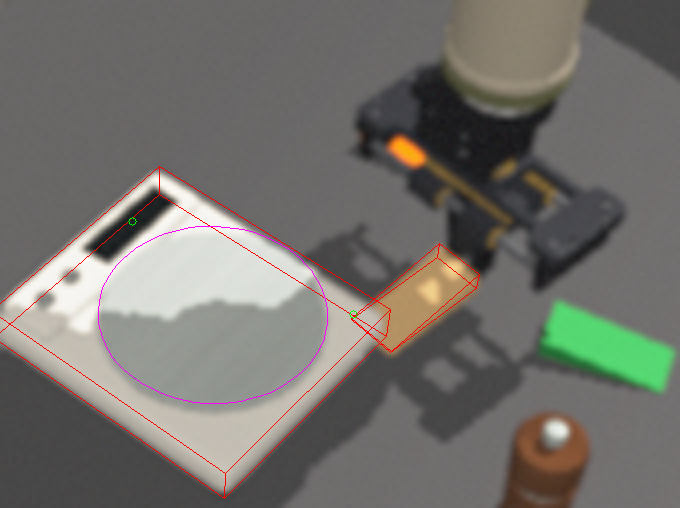

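View pics/oa4.png

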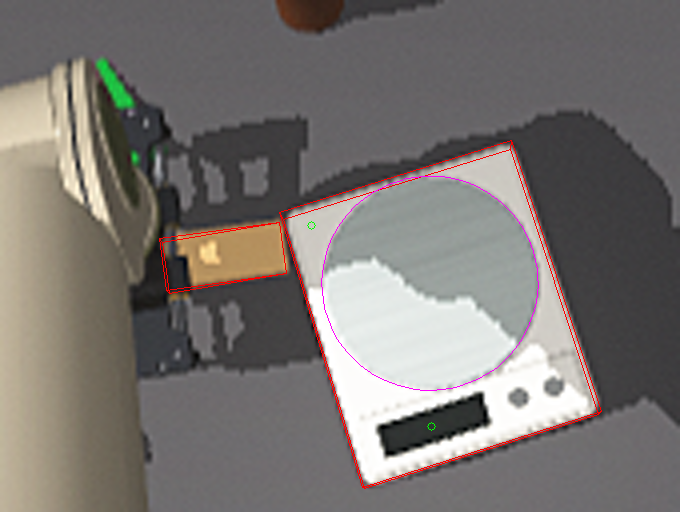

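```bash
python3 -m jog '[[-0.5,0.02,0,0,0,0,-0.72],[-0.5,0.02,0,0,0,0,-0.72],[-0.5,0.02,0,0,0,0,-0.72],[-0.5,0.02,0,0,0,0,-0.72],[-0.5,0.02,0,0,0,0,-0.72],[-0.5,0.02,0,0,0,0,-0.72],[-0.5,0.02,0,0,0,0,-0.72],[-0.5,0.02,0,0,0,0,-0.72],[-0.4,0,0,0,0,0,-0.72],[0,0,0,0,0,0,-0.72],[0,0,0,0,0,0,-0.72]]'
python3 st.py; python3 - <<'E'
from tipview import *
a=r.camera("top");b=r.camera("scene")
st=r.read_state();q=tof([.5517,.2069,-1.394],st["ee_pos"])
d=q[0]+.0545;print("expected push",d)
u=np.array([np.cos(-1.394),np.sin(-1.394)])
w=[*(np.array([.5517,.2069])+d*u),-1.394];s=[.5164,-.0127,.3185]
overlay(b,w,s,(200,85,370,212),"pics/ob5.png")
overlay(a,w,s,(140,130,310,258),"pics/oa5.png")
F=[]
for i in range(8): r.camera("top");F.append(r.read_state()["ft_force"])
print(np.mean(F,0),np.std(F,0))
E
```

```text
time: 13.98
ee_pos: [0.5627, 0.1629, -0.0127]
eef_rot: [0.643, 0.766, 0.0, -0.0]
ft_force: [0.7, -0.0, -0.4]
width: 0.0122
t 13.975 pos [ 0.5627  0.1629 -0.0127] xhead 99.98 z [ 0.  0. -1.] F [ 0.68 -0.03 -0.41] w 0.0122
in wedge0 frame [0.0452 0.0031]
expected push 0.09971914362863657
[ 0.14394693 -0.10536341  0.13510227] [0.50944265 0.24448185 0.54466013]
```

View pics/ob5.png

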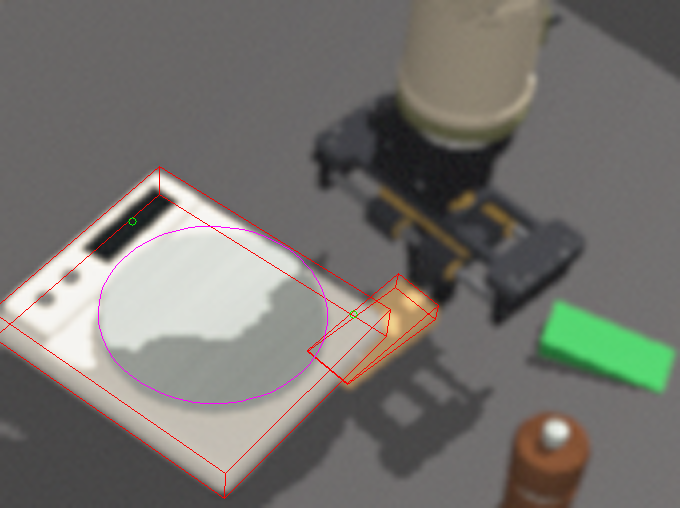

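View pics/oa5.png

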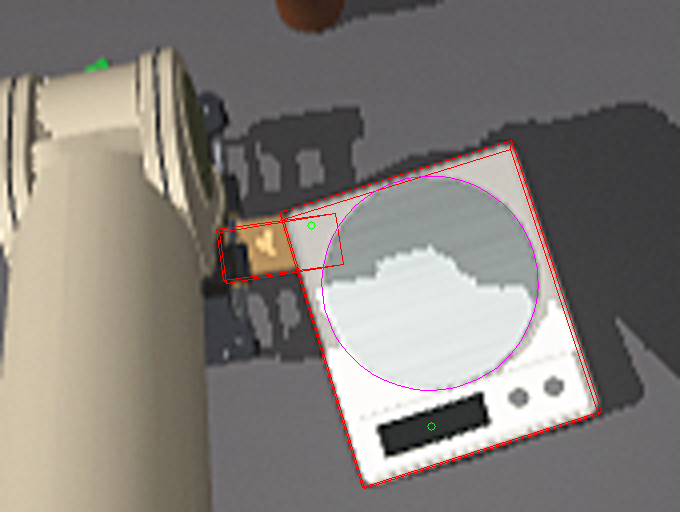

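```bash
cat > fm.py <<'E'
from tipview import *
F=[]
for i in range(8): r.camera("top");F.append(r.read_state()["ft_force"])
st=r.read_state();q=tof([.5517,.2069,-1.394],st["ee_pos"])
print("push",round(q[0]+.0545,4),"t",st["time"],"F",np.mean(F,0).round(2),"sem",(np.std(F,0)/8**.5).round(2))
E
python3 -m jog '[[-0.1,0.01,0,0,0,0,-0.72],[-0.1,0.01,0,0,0,0,-0.72],[-0.1,0.01,0,0,0,0,-0.72],[-0.1,0.01,0,0,0,0,-0.72],[-0.1,0,0,0,0,0,-0.72],[0,0,0,0,0,0,-0.72]]' ; python3 fm.py
python3 -m jog '[[-0.1,0,0,0,0,0,-0.72],[-0.1,0,0,0,0,0,-0.72],[0,0,0,0,0,0,-0.72]]' ; python3 fm.py
```

```text
time: 15.22
ee_pos: [0.564, 0.1577, -0.0127]
eef_rot: [0.643, 0.766, 0.0, 0.0]
ft_force: [-0.4, 0.1, 0.3]
width: 0.0122
push 0.1049 t 15.625 F [-0.14  0.25 -0.35] sem [0.13 0.07 0.13]
time: 16.0
ee_pos: [0.5644, 0.1557, -0.0127]
eef_rot: [0.643, 0.766, -0.0, 0.0]
ft_force: [0.1, 0.8, -1.0]
width: 0.0123
push 0.1069 t 16.4 F [-0.34  0.45  0.25] sem [0.16 0.23 0.17]
```

```bash
sed -i 's/range(8)/range(6)/' fm.py
for i in 1; do python3 -m jog '[[-0.1,0,0,0,0,0,-0.72],[-0.1,0,0,0,0,0,-0.72],[0,0,0,0,0,0,-0.72]]' >/dev/null; python3 fm.py; done
python3 -m jog '[[-0.1,0,0,0,0,0,-0.72],[0,0,0,0,0,0,-0.72]]' >/dev/null; python3 fm.py
```

```text
push 0.1088 t 17.075 F [-0.1   1.58 -0.15] sem [0.09 0.13 0.14]
push 0.1098 t 17.625 F [-0.48  2.5  -0.07] sem [0.15 0.19 0.07]
```

```bash
python3 -m jog '[[-0.05,0,0,0,0,0,-0.72],[0,0,0,0,0,0,-0.72]]' >/dev/null; python3 fm.py
python3 -m jog '[[-0.05,0,0,0,0,0,-0.72],[0,0,0,0,0,0,-0.72]]' >/dev/null; python3 fm.py
```

```text
push 0.1104 t 18.175 F [-0.96  3.23 -0.31] sem [0.21 0.11 0.14]
push 0.1109 t 18.725 F [-0.96  4.02 -0.51] sem [0.12 0.18 0.13]
```

The push force rose from about 0.4 N to 4.1 N over the last 4 mm, which is in the snug range. I back off, rise and look.

```bash
python3 -m jog '[[0.2,0,0,0,0,0,-0.72],[0.5,0,0,0,0,0,-0.72],[1,0,0,0,0,0,-0.72],[2,0,0,0,0,0,-0.72],[2,0,0,0,0,0,-0.72],[0,0,-3,0,0,0,-0.9],[0,0,-4,0,0,0,-0.9],[0,0,-4,0,0,0,-0.9],[2,0,-1,0,0,0,-0.9],[4,0,0,0,0,0,-0.9],[4,0,0,0,0,0,-0.9],[0,0,0,0,0,0,-0.9]]'; python3 st.py; python3 - <<'E'
from tipview import *
import pickle
a=r.camera("top");b=r.camera("scene");w_=r.camera("wrist");pickle.dump((a,b,w_),open("p5.pkl","wb"))
u=np.array([np.cos(-1.394),np.sin(-1.394)]);d=.1109
w=[*(np.array([.5517,.2069])+d*u),-1.394];s=[.5164,-.0127,.3185]
overlay(b,w,s,(200,85,370,212),"pics/ob6.png")
overlay(a,w,s,(140,130,310,258),"pics/oa6.png")
cv2.imwrite("pics/w6.png",w_["frame"][:,:,::-1])
E
```

```text
time: 20.23
ee_pos: [0.5348, 0.3125, 0.1061]
eef_rot: [0.64, 0.768, -0.0, -0.001]
ft_force: [-0.2, 0.1, -0.1]
width: 0.0045
t 20.225 pos [0.5348 0.3125 0.1061] xhead 100.4 z [-0.002  0.001 -1.   ] F [-0.23  0.06 -0.09] w 0.0045
in wedge0 frame [-0.107   0.0019]
```

View pics/ob6.png

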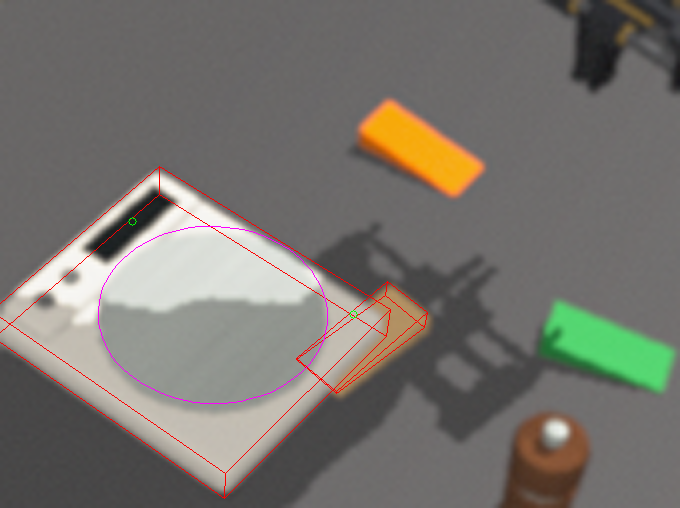

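View pics/oa6.png

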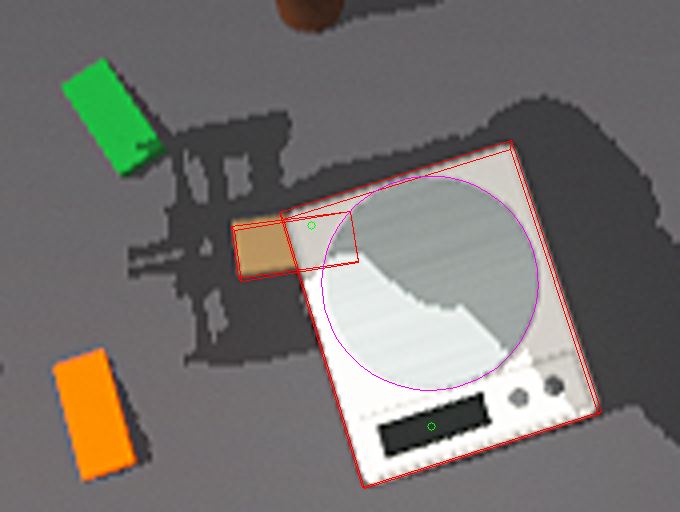

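The wedge now sits under the corner, visible from about (232,220) to (297,275) in the top crop, and the scale outline is unchanged. Next is the press on the check corner with the fingers shut.

```bash
python3 -m jog '[[-4.6,0.05,0,0,0,0,-1],[-4.6,0.05,0,0,0,0,-1],[-4.6,0.05,0,0,0,0,-1],[-4.6,0.05,0,0,0,0,-1],[-4.6,0.05,0,0,0,0,-1],[0,0,2,0,0,0,-1],[0,0,2,0,0,0,-1],[0,0,0,0,0,0,-1],[0,0,0,0,0,0,-1]]'; python3 fm.py; python3 -c "
from tipview import *
go('pics/t7.png')
print(tof([.5164,-.0127,.3185],r.read_state()['ee_pos']))"
```

```text
time: 21.5
ee_pos: [0.5805, 0.0801, 0.0681]
eef_rot: [0.643, 0.766, 0.0, 0.0]
ft_force: [0.6, -1.2, 0.1]
width: 0.0005
push 0.1839 t 21.8 F [-0.13  0.16  0.21] sem [0.18 0.24 0.09]
[0.08987984 0.06856771]
```

View pics/t7.png

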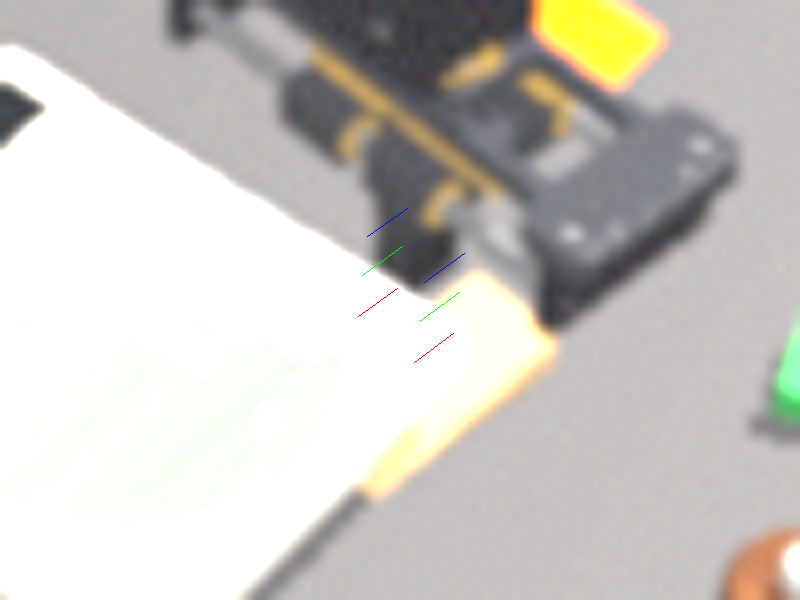

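```bash
python3 -m jog '[[0.5,0,0.8,0,0,0,-1],[0,0,0.9,0,0,0,-1],[0,0,0.8,0,0,0,-1],[0,0,0.4,0,0,0,-1],[0,0,0.2,0,0,0,-1],[0,0,0,0,0,0,-1],[0,0,0,0,0,0,-1]]'; python3 fm.py
```

```text
time: 22.72
ee_pos: [0.5795, 0.0854, 0.0366]
eef_rot: [0.643, 0.766, 0.0, 0.0]
ft_force: [0.2, 0.4, 0.6]
width: 0.0005
push 0.179 t 23.025 F [ 0.06 -0.14 -0.  ] sem [0.09 0.15 0.13]
```

```bash
python3 -m jog '[[0,0,0.1,0,0,0,-1],[0,0,0.1,0,0,0,-1],[0,0,0.1,0,0,0,-1],[0,0,0,0,0,0,-1]]'; python3 -m jog '[[0,0,0.1,0,0,0,-1],[0,0,0,0,0,0,-1]]';python3 -m jog '[[0,0,0.1,0,0,0,-1],[0,0,0,0,0,0,-1]]'; python3 fm.py
```

```text
time: 23.52
ee_pos: [0.5792, 0.0854, 0.0332]
eef_rot: [0.643, 0.766, -0.0, -0.0]
ft_force: [-0.4, -0.7, -0.4]
width: 0.0002
time: 23.78
ee_pos: [0.5794, 0.0854, 0.0328]
eef_rot: [0.643, 0.766, 0.0, -0.0]
ft_force: [-2.0, 0.4, 5.3]
width: 0.0006
time: 24.02
ee_pos: [0.5794, 0.0855, 0.0326]
eef_rot: [0.643, 0.766, 0.0, -0.0]
ft_force: [-5.3, -0.9, 13.8]
width: 0.0005
push 0.1789 t 24.325 F [-5.73 -0.71 13.53] sem [0.18 0.2  0.2 ]
```

The contact is stiff: 5 N, then 13.5 N within 1 mm, so there is no give. I ease to a moderate load, hold, then leave.

```bash
python3 -m jog '[[0,0,-0.05,0,0,0,-1],[0,0,0,0,0,0,-1],[0,0,0,0,0,0,-1],[0,0,0,0,0,0,-1]]'; python3 fm.py; python3 - <<'E'
from tipview import *
b=r.camera("scene");overlay(b,[.58,.0977,-1.394],[.5164,-.0127,.3185],(200,85,370,212),"pics/ob8.png")
E
python3 -m jog '[[0,0,-0.5,0,0,0,-1],[0,0,-3,0,0,0,-1],[0,0,-4,0,0,0,-1],[3,0,-3,0,0,0,-1],[5,0,0,0,0,0,-1],[5,0,0,0,0,0,-1],[5,0,0,0,0,0,-1],[5,0,0,0,0,0,-1],[0,0,0,0,0,0,-1],[0,0,0,0,0,0,-1]]'
python3 - <<'E'
from tipview import *
import pickle
a=r.camera("top");b=r.camera("scene");pickle.dump((a,b),open("p9.pkl","wb"))
a0,b0=pickle.load(open("p0.pkl","rb"))
s=[.5164,-.0127,.3185];u=np.array([np.cos(-1.394),np.sin(-1.394)]);w=[*(np.array([.5517,.2069])+.1109*u+.003*np.array([-u[1],u[0]])),-1.394]
print("foot in wedge",tof(w,place(np.array([[.088,.07,0]]),s)[0]))
overlay(b,w,s,(200,85,370,212),"pics/ob9.png");overlay(a,w,s,(140,130,310,258),"pics/oa9.png")
for t in("jar","mill","mug","display"):
    for p0,p in((a0,a),(b0,b)):print(t,[np.round(d["rect"]) for d in r.search_frame(p,t)[:1]])
g=lambda p:cv2.cvtColor(p["frame"],cv2.COLOR_RGB2GRAY)
for p0,p,(x0,y0,x1,y1) in((a0,a,(230,225,258,240)),(b0,b,(215,125,250,155))):
    m=cv2.matchTemplate(cv2.resize(g(p)[y0-8:y1+8,x0-8:x1+8],None,fx=4,fy=4,interpolation=2),cv2.resize(g(p0)[y0:y1,x0:x1],None,fx=4,fy=4,interpolation=2),cv2.TM_CCOEFF_NORMED)
    _,v,_,l=cv2.minMaxLoc(m);print("display shift px",(l[0]-32)/4,(l[1]-32)/4,v)
E
python3 fm.py
```

```text
time: 24.82
ee_pos: [0.5794, 0.0854, 0.0327]
eef_rot: [0.643, 0.766, 0.0, -0.0]
ft_force: [-3.6, 0.4, 8.7]
width: 0.0006
push 0.1789 t 25.125 F [-3.82 -0.29  9.12] sem [0.15 0.23 0.15]
time: 26.42
ee_pos: [0.5397, 0.3111, 0.1368]
eef_rot: [0.643, 0.766, -0.0, 0.0]
ft_force: [0.5, -0.5, 0.1]
width: 0.0001
foot in wedge [0.01734186 0.00085958]
jar [array([341., 170., 378., 204.])]
jar [array([130., 207., 170., 259.])]
mill [array([203., 109., 227., 136.])]
mill [array([322., 186., 350., 227.])]
mug [array([344., 240., 391., 268.])]
mug [array([ 91., 161., 137., 206.])]
display [array([213., 167., 289., 253.])]
display []
display shift px 0.0 0.0 0.998776912689209
display shift px 0.0 0.0 0.9974798560142517
push -0.0511 t 27.225 F [-0.17  0.   -0.05] sem [0.11 0.15 0.21]
```

View pics/ob9.png

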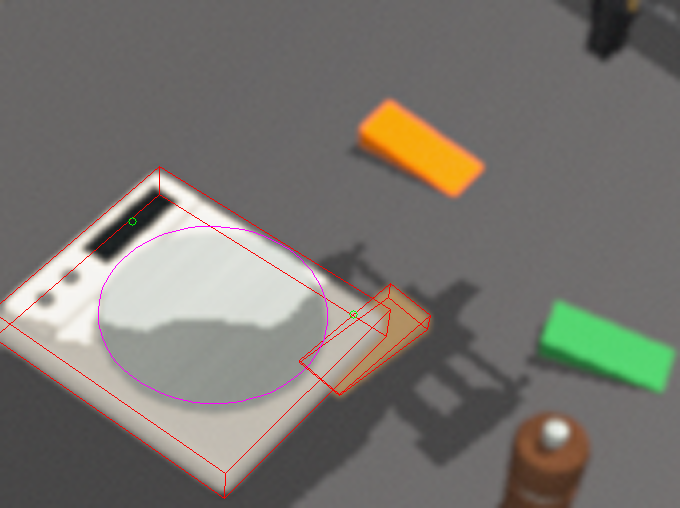

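View pics/oa9.png

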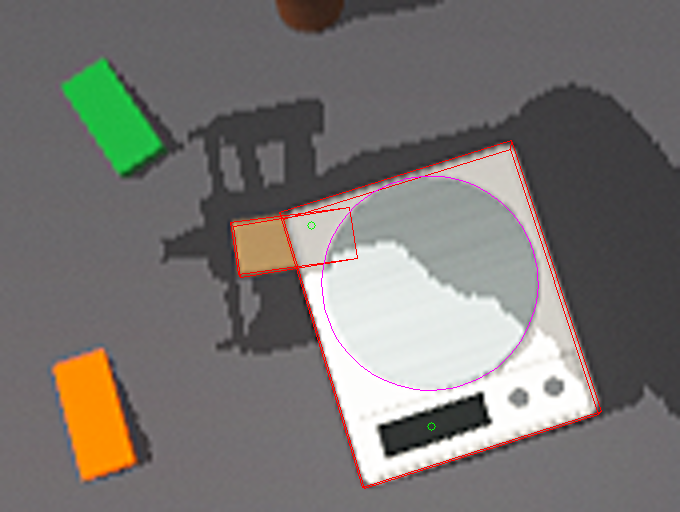

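View pics/ob8.png

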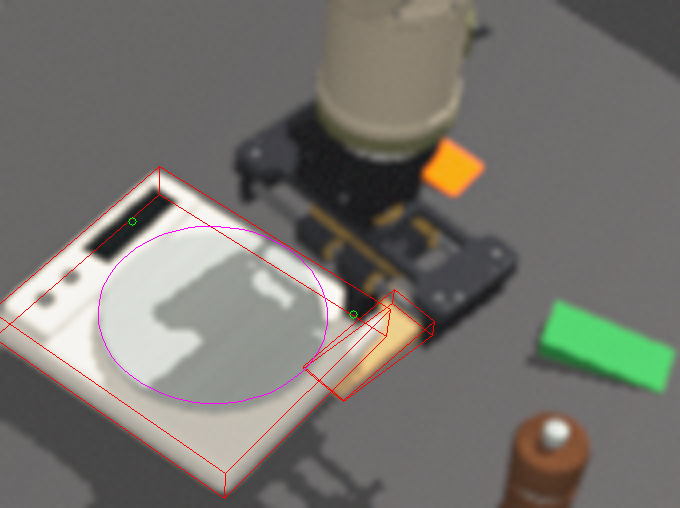

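```bash
python3 -c "
from bench import r
print(r.close_job())"
```

```text
the job is handed in; nothing more can be done
None
```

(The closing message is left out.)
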